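# Feed an offcut through the dust flap of the offcut chute

## Task

Get the wooden offcut on the metal feed table into the grey offcut box: with your fingertips, first push it sideways until it lies flat along the aluminium fence, then push it lengthwise through the hanging dust flap until it slides down inside. Draw the fingers back so that the flap falls fully shut. Only push the offcut, do not pick it up, and leave the other things on the bench where they are.

Things in the scene. Friction and masses are not known exactly. Their poses are not given: they have to be found in the camera images.
- chute: Offcut chute, fixed to the bench (place and heading vary): a steel feed table in front of a grey sheet-metal box with clear lid and near side. Origin on the bench top under the middle of the mouth, at the outside of the wall that holds the flap. +x: feed direction into the box, +y: to its left, z up. Box: x 0 to 190, y -64 to +64 mm, lid at z = 193 mm, low bar handle on it up to z = 213 mm.
- table (a point): Middle of the feed table's flat top, at x = -111, y = +45, z = 120 mm in the chute's frame, axes as the chute. The table reaches from x = -218 to -4 mm and y = -44 to +135 mm in that frame and has no raised lip at its outer edges.
- fence (a point): Foot of the aluminium fence's inner face at mid-length (x = -112, y = -30, z = 120 mm in the chute's frame), axes as the chute. The straight fence runs along the right side of the table from x = -220 to -5 mm, 12 mm thick, 30 mm high above the table. An offcut flat along it has its middle at y = -5 mm.
- cheek (a point): End of the steel cheek left of the mouth (x = -26, y = +30, z = 120 mm in the chute's frame), axes as the chute. The cheek is 30 mm high; its inner face is parallel to the fence from here to the mouth, and flares outwards from here to about x = -67, y = +77 mm.
- sill (a point): Middle of the table's inner edge, in the mouth (x = -4, y = 0, z = 120 mm in the chute's frame), axes as the chute. The mouth is 60 mm wide (y = -30 to +30) and 62 mm high. From the sill a slippery slide goes down at 40 degrees to the box bottom (z = 10 mm): a piece whose middle is pushed 20 mm past the sill tips and slides away by itself.
- flap (a joint): Dust flap: aluminium plate with rubber edge, 70 mm wide, 64 mm long, 70 g, hung just inside the mouth on a hinge along its upper edge, 183 mm above the bench. 0 = hanging shut, grows as its lower edge swings into the box (rad, stop at 1.5); it cannot swing outwards. Only its weight shuts it; an offcut pushed against it opens it with about 1 N.
- offcut: Wooden offcut, a plain block 110 mm long, 50 mm wide, 42 mm high, 0.1 to 0.2 kg, lying flat on the table left of the fence, its long side within about 20 degrees of the feed direction. Origin in the middle of its underside; long side along its own y axis (either end may go first), z up.
- offcut_mid (a point): The middle of the offcut, 21 mm above its underside; axes as the offcut.
- tape_measure: Tape measure, 41x84x62 mm, standing on the bench near the robot; leave it. Origin under its middle.
- cube: Plain wooden cube, 50x45x55 mm, standing on the bench in front of the chute; leave it. Origin under its middle.
- sanding_block: Dark sanding block, 120x64x30 mm, lying on the bench to the right of the feed table; leave it. Origin under its middle.

How it is judged:
By the outcome, as a careful person would: the job done as asked, in the order asked, and still so for the second after the job is handed in, with the robot touching nothing.
It also fails if it takes over 42 s, if anything falls off the work surface, if the arm or the gripper's body presses on something with over 40 N, if the wrist force passes 120 N, or if a joint passes its speed limit or range.

## Robot

A 6-joint arm with a two-finger parallel gripper is mounted at the origin on the work surface; the furniture and walls round the work are solid. World frame = base frame: x ahead of the robot, y to its left, z up, the work surface at z = 0. Lengths are in m, angles in rad, forces in N, time in s.
With the tool pointing down it reaches from about 0.35 to 0.975 m from the base axis. Payload 17.4 kg.
Tool frame: the origin (TCP) lies at the very end of the fingers, on their centre line; the grasp point (between the pads) lies 19 mm behind it; z points along the fingers, y is the direction in which the jaws open and shut (so a half turn about z gives the same grasp; the last joint's range is limited). The gripper opens to 85 mm and grips with 20 to 120 N. Pads are 22 mm wide; open, the fingers measure 114 mm over their backs; the gripper's body (76 mm by 85 mm) begins 54 mm behind the grasp point. The pads swing forward as they close: fully open they stand 13 mm farther back than shut.
Start: joints at [-1.381, 0.116, 1.442, -0, 1.584, -0.038], TCP at [0.152, -0.658, 0.194] pointing down, gripper open.
Joint ranges: [-2.83, 2.83], [-0.83, 2.19], [0.07, 2.5], [-1.14, 4.28], [0.01, 3], [-2.97, 2.97]. Speed limits (rad/s): [1.89, 1.89, 2.22, 3.14, 3.14, 3.14].

## Interface

Orientations are given as a unit quaternion [x, y, z, w].
In Python, from plant import env, read_camera, calibration gives the robot as it stands.
- The arm moves only by the tool play_rows, never from a script. Its argument "targets" is a list of rows, each an object of numbers: "x", "y", "z": the shift along the tool's x, y, z in cm; "wx", "wy", "wz": the turn, a rotation vector about the tool's x, y, z in rad; "hand": the closure, from 0 (fully open) to 1 (shut). A call has 1 to 12 rows; each row is the pose to reach, as a shift and turn from the pose commanded when the call began, along the tool's axes at that moment; what a row does not reach only later rows make up. A row lasts 1/8 s, in which the tool goes at most 62.5 mm and 10.7 degrees, less where a joint would pass 70% of its speed; a pose out of reach is approached as far as the arm can. A call with a gripper value outside its range is refused whole. The fingers move at their own pace and stop on an object; the grip force is fixed at half the most. Time passes only in rows, so rows that repeat a pose let the fingers close. It gives the time, the measured TCP pose, the force and the opening at its end, in the units of the state.
- env.state(): the state, without advancing time (a new reading comes with each control period).
- read_camera(name): name is "scene" or "top"; returns the picture (480x640x3 uint8, red, green, blue); there is no depth.
- calibration(name): a dict with "fx", "fy", "cx", "cy" (pixels), "R" (3x3) and "t" (3): a world point X has camera coordinates R X + t. Camera axes: x right, y down, z forward; pixel columns grow to the right and rows downward; lengths in m; the calibration is good to about 2 mm. A picture is of the moment at which its call begins. calibration takes no time and is no camera call.
- env.job_done(): hands the job in, once; it reports no verdict.
The state is a dict: "time": time; "joints": joint angles; "qvel": joint speeds; "tau": joint torques, N m; "ee_pos": TCP position; "orientation": TCP orientation; "ft_force": force on the tool from outside, world axes, zero at the start; "wrist_torque": the same for the moment, N m; "finger_gap": opening from 0.0 (shut) to 1.0 (fully open).
Only numpy, scipy, OpenCV 4.12 (cv2) and the standard library are available. Lean on these libraries where they do the work, as an engineer would, in place of code of your own. Each camera call takes 0.05 s, during which the arm holds its last target.

## Working session

There is one attempt and no reset: what is moved stays moved. The work goes in short steps, Python scripts to look and compute and a tool call to move; the robot and the scene stay as the last step left them, time stands still between calls to the robot, and variables do not carry over. Pictures are saved under pics/ and viewed, and the job is handed in when it is done.

Besides the shell and the picture viewer there is one more tool, called after "Request:" as name(argument=value, ...) on one line, values as JSON. play_rows: Moves the arm, as the interface text tells. Its arguments: {"type":"object","properties":{"targets":{"type":"array"}},"required":["targets"]}

```bash
mkdir -p pics; ls; python3 - <<'E'
from plant import env, read_camera, calibration
import cv2, numpy as np
np.set_printoptions(precision=4,suppress=True)
for n in ("scene","top"):
    im=read_camera(n); cv2.imwrite(f"pics/{n}0.png",im[:,:,::-1]); c=calibration(n); print(n,c["fx"],c["fy"],c["cx"],c["cy"]);print(np.array(c["R"]),c["t"], -np.array(c["R"]).T@np.array(c["t"]))
s=env.state();print(s)
E
```

```text
pics
scene 458.44134750444033 458.44134750444033 317.2396219854274 235.15284590032357
[[ 0.9978 -0.0636  0.0183]
 [-0.0151 -0.4878 -0.8728]
 [ 0.0644  0.8707 -0.4877]] [-0.5337  0.1013  0.8964] [ 0.4763 -0.7649  0.5354]
top 564.6188941487234 564.6188941487234 313.87069220812623 244.72968097735819
[[ 0.0178 -0.9998 -0.0003]
 [-0.9827 -0.0174 -0.1842]
 [ 0.1841  0.0035 -0.9829]] [-0.0266  0.5235  1.0127] [ 0.3285 -0.021   1.0918]
{'time': 0.1, 'joints': array([-1.3808,  0.1164,  1.4422, -0.    ,  1.584 , -0.0378]), 'qvel': array([-0.0001, -0.0001, -0.0011, -0.0011, -0.0012, -0.001 ]), 'tau': array([  0.0023, -73.3665, -63.3785,  -0.0001,   0.0052,  -0.0001]), 'ee_pos': array([ 0.1524, -0.6574,  0.1933]), 'orientation': array([ 0.9935,  0.1137, -0.    , -0.0005]), 'ft_force': array([-0.1758, -0.7312, -0.3692]), 'wrist_torque': array([-0.0264, -0.0018,  0.0117]), 'finger_gap': 1.0008475026768155}
```

View pics/scene0.png

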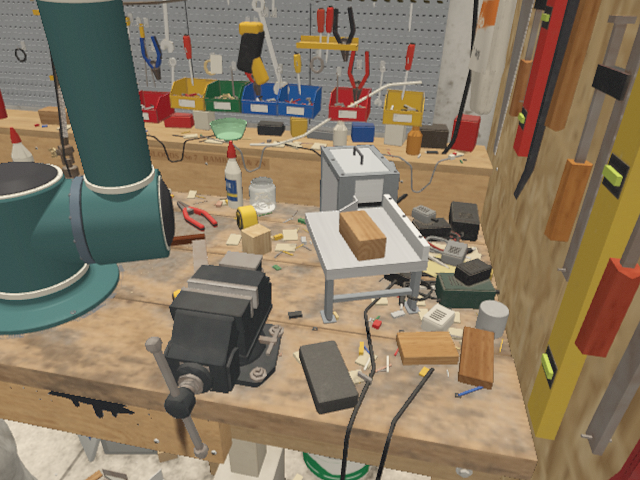

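View pics/top0.png

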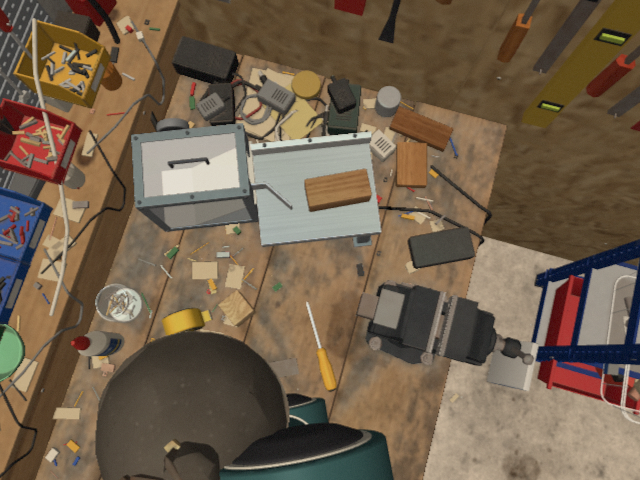

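The top view shows the feed table at about (253–380, 135–243), with the fence along its upper edge, the offcut at (305–370, 170–210), and the box to the left at (135–250, 125–230). Next I'll zoom in for corners.

```bash
python3 - <<'E'
import cv2
a=cv2.imread("pics/top0.png")[115:255,230:400]; cv2.imwrite("pics/topz.png",cv2.resize(a,None,fx=4,fy=4,interpolation=cv2.INTER_CUBIC))
a=cv2.imread("pics/scene0.png")[140:290,290:440]; cv2.imwrite("pics/scz.png",cv2.resize(a,None,fx=4,fy=4,interpolation=cv2.INTER_CUBIC))
E
```

```text
(no output)
```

View pics/topz.png

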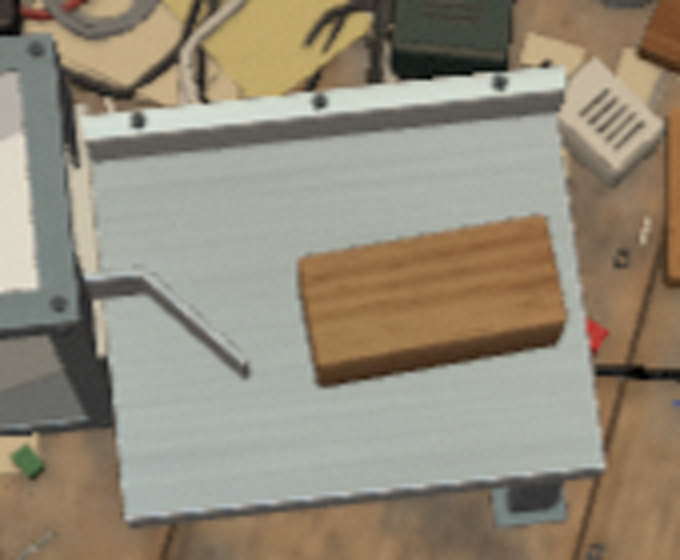

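View pics/scz.png

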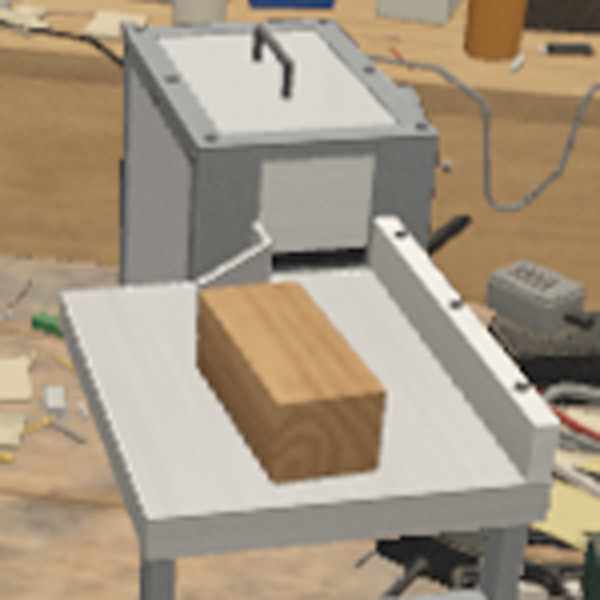

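```bash
cat > h.py <<'E'
import numpy as np
from plant import calibration
def ray(n,uv,z):
    c=calibration(n);R=np.array(c["R"]);t=np.array(c["t"]);o=-R.T@t
    d=R.T@np.array([(uv[0]-c["cx"])/c["fx"],(uv[1]-c["cy"])/c["fy"],1])
    return o+d*(z-o[2])/d[2]
def zt(u,v,z): return ray("top",(230+(u+.5)/4-.5,115+(v+.5)/4-.5),z)
def zs(u,v,z): return ray("scene",(290+(u+.5)/4-.5,140+(v+.5)/4-.5),z)
E
python3 - <<'E'
from h import *
np.set_printoptions(precision=4,suppress=True)
for nm,f,pts in (("top",zt,dict(tabNL=(128,520,.12),tabNR=(604,468,.12),fin0=(90,142,.15),fin1=(563,95,.15),ffoot0=(95,162,.12),ffoot1=(563,116,.12),fout0=(84,119,.15),fout1=(563,66,.15),cheekend=(247,365,.15),cheekbend=(147,272,.15),b1=(300,258,.162),b2=(546,215,.162),b3=(565,318,.162),b4=(318,362,.162),lidc1=(50,35,.193),lidc2=(80,325,.193))),
  ("scene",zs,dict(b1=(297,281,.162),b2=(385,390,.162),b3=(277,403,.162),b4=(199,290,.162),bb3=(277,480,.12),bb2=(378,468,.12),tabNR=(147,522,.12),tabNL=(62,292,.12),fin1=(531,432,.15),fin0=(375,220,.15)))):
    for k,p in pts.items(): print(nm,k,f(*p))
E
```

```text
top tabNL [0.5091 0.0739 0.12  ]
top tabNR [ 0.536  -0.1345  0.12  ]
top fin0 [0.6716 0.0935 0.15  ]
top fin1 [ 0.697  -0.1137  0.15  ]
top ffoot0 [0.6731 0.0945 0.12  ]
top ffoot1 [ 0.6987 -0.1166  0.12  ]
top fout0 [0.6821 0.0965 0.15  ]
top fout1 [ 0.7105 -0.1137  0.15  ]
top cheekend [0.5722 0.0222 0.15  ]
top cheekbend [0.6129 0.0666 0.15  ]
top b1 [0.6167 0.0001 0.162 ]
top b2 [ 0.6378 -0.1051  0.162 ]
top b3 [ 0.5921 -0.1133  0.162 ]
top b4 [ 0.5709 -0.0084  0.162 ]
top lidc1 [0.703  0.1069 0.193 ]
top lidc2 [0.5768 0.0894 0.193 ]
scene b1 [ 0.6186 -0.0048  0.162 ]
scene b2 [ 0.6397 -0.1086  0.162 ]
scene b3 [ 0.5929 -0.118   0.162 ]
scene b4 [ 0.5719 -0.013   0.162 ]
scene bb3 [ 0.5966 -0.1108  0.12  ]
scene bb2 [ 0.6417 -0.1026  0.12  ]
scene tabNR [ 0.5387 -0.1409  0.12  ]
scene tabNL [0.5125 0.0712 0.12  ]
scene fin1 [ 0.6988 -0.1246  0.15  ]
scene fin0 [0.6745 0.0897 0.15  ]
```

Request:
play_rows(targets=[{"x": 0,"y": 0,"z": -6,"wz": 0,"hand": 0.4},{"x": 0,"y": 0,"z": -12,"wz": 0.1,"hand": 0.4},{"x": 4,"y": -4,"z": -14,"wz": 0.1035,"hand": 0.4},{"x": 8,"y": -8,"z": -14,"wz": 0.1035,"hand": 0.4},{"x": 13,"y": -12,"z": -14,"wz": 0.1035,"hand": 0.4},{"x": 17,"y": -16,"z": -14,"wz": 0.1035,"hand": 0.4},{"x": 22,"y": -20,"z": -14,"wz": 0.1035,"hand": 0.4},{"x": 26,"y": -24,"z": -14,"wz": 0.1035,"hand": 0.4},{"x": 30,"y": -28,"z": -14,"wz": 0.1035,"hand": 0.4},{"x": 34,"y": -32,"z": -14,"wz": 0.1035,"hand": 0.4},{"x": 38,"y": -36,"z": -14,"wz": 0.1035,"hand": 0.4},{"x": 42,"y": -40,"z": -14,"wz": 0.1035,"hand": 0.4}])

```text
schema error: expected keys x, y, z, wx, wy, wz, hand
```

Request:
play_rows(targets=[{"x": 0,"y": 0,"z": -6,"wx": 0,"wy": 0,"wz": 0,"hand": 0.4},{"x": 0,"y": 0,"z": -12,"wx": 0,"wy": 0,"wz": 0.1,"hand": 0.4},{"x": 4,"y": -4,"z": -14,"wx": 0,"wy": 0,"wz": 0.1035,"hand": 0.4},{"x": 8,"y": -8,"z": -14,"wx": 0,"wy": 0,"wz": 0.1035,"hand": 0.4},{"x": 13,"y": -12,"z": -14,"wx": 0,"wy": 0,"wz": 0.1035,"hand": 0.4},{"x": 17,"y": -16,"z": -14,"wx": 0,"wy": 0,"wz": 0.1035,"hand": 0.4},{"x": 22,"y": -20,"z": -14,"wx": 0,"wy": 0,"wz": 0.1035,"hand": 0.4},{"x": 26,"y": -24,"z": -14,"wx": 0,"wy": 0,"wz": 0.1035,"hand": 0.4},{"x": 30,"y": -28,"z": -14,"wx": 0,"wy": 0,"wz": 0.1035,"hand": 0.4},{"x": 34,"y": -32,"z": -14,"wx": 0,"wy": 0,"wz": 0.1035,"hand": 0.4},{"x": 38,"y": -36,"z": -14,"wx": 0,"wy": 0,"wz": 0.1035,"hand": 0.4},{"x": 42,"y": -40,"z": -14,"wx": 0,"wy": 0,"wz": 0.1035,"hand": 0.4}])

```text
time: 1.6
ee_pos: [0.4718, -0.1713, 0.3338]
orientation: [0.998, 0.062, -0.0, 0.0]
ft_force: [0.9, -0.7, 0.1]
finger_gap: 0.599
```

Request:
play_rows(targets=[{"x": 4,"y": -4,"z": 0,"wx": 0,"wy": 0,"wz": 0,"hand": 0.4},{"x": 8,"y": -8,"z": 2,"wx": 0,"wy": 0,"wz": 0,"hand": 0.4},{"x": 8.9,"y": -9.5,"z": 6,"wx": 0,"wy": 0,"wz": 0,"hand": 0.4},{"x": 8.9,"y": -9.5,"z": 11,"wx": 0,"wy": 0,"wz": 0,"hand": 0.4},{"x": 8.9,"y": -9.5,"z": 14,"wx": 0,"wy": 0,"wz": 0,"hand": 0.4},{"x": 8.9,"y": -9.5,"z": 14,"wx": 0,"wy": 0,"wz": 0,"hand": 0.4},{"x": 8.9,"y": -9.5,"z": 14,"wx": 0,"wy": 0,"wz": 0,"hand": 0.4}])

```text
time: 2.48
ee_pos: [0.5482, -0.0679, 0.1956]
orientation: [0.998, 0.062, 0.001, 0.0]
ft_force: [0.1, -0.3, 0.3]
finger_gap: 0.603
```

```bash
python3 - <<'E'
from plant import env, read_camera, calibration
import cv2, numpy as np
a=read_camera("top")[95:275,210:430,::-1];b=read_camera("scene")[110:290,270:490,::-1]
cv2.imwrite("pics/p1.png",cv2.resize(np.vstack([a,b]),None,fx=1.65,fy=1.65)) 
cv2.imwrite("pics/p1.png",cv2.resize(np.hstack([a,b]),None,fx=1.8,fy=1.8,interpolation=cv2.INTER_CUBIC))
print(env.state()["ee_pos"],env.state()["ft_force"])
E
```

```text
[ 0.54836556 -0.06793581  0.19579294] [-0.12447205  0.46563981  0.07839547]
```

View pics/p1.png

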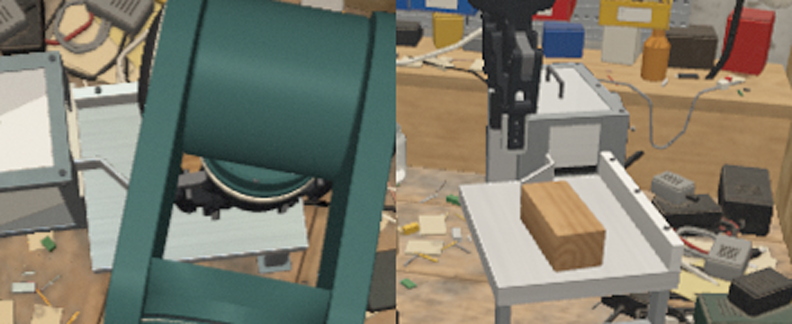

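The scene view shows the fingers at crop (515, 150), to the left of the block and clear of it. The top view is hidden by the arm. Next I'll descend beside the block.

Request:
play_rows(targets=[{"x": 0,"y": 0,"z": 3,"wx": 0,"wy": 0,"wz": 0,"hand": 0.4},{"x": 0,"y": 0,"z": 5,"wx": 0,"wy": 0,"wz": 0,"hand": 0.4},{"x": 0,"y": 0,"z": 6,"wx": 0,"wy": 0,"wz": 0,"hand": 0.4},{"x": 0,"y": 0,"z": 6,"wx": 0,"wy": 0,"wz": 0,"hand": 0.4},{"x": 0,"y": 0,"z": 6,"wx": 0,"wy": 0,"wz": 0,"hand": 0.4}])

```text
time: 3.2
ee_pos: [0.5482, -0.0678, 0.1349]
orientation: [0.998, 0.062, 0.001, 0.0]
ft_force: [0.0, 0.5, -0.6]
finger_gap: 0.598
```

```bash
python3 - <<'E'
from plant import env, read_camera, calibration
import cv2, numpy as np
b=read_camera("scene")[110:290,270:490,::-1]
cv2.imwrite("pics/p2.png",cv2.resize(b,None,fx=3,fy=3,interpolation=cv2.INTER_CUBIC))
E
```

```text
(no output)
```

View pics/p2.png

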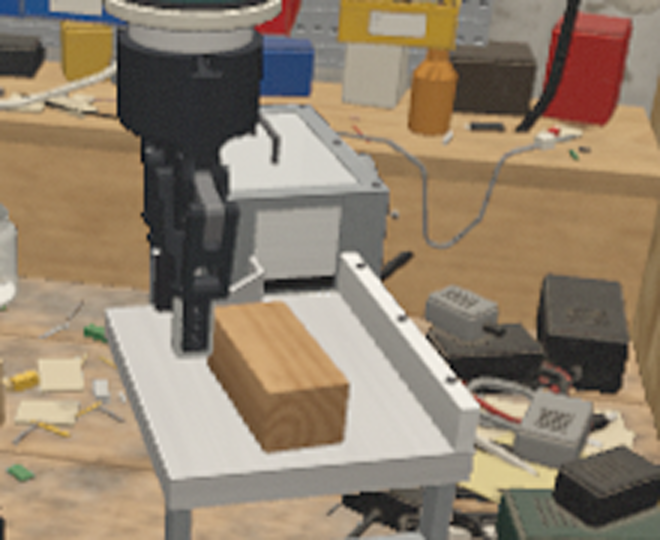

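The fingertips are beside the block's left face, just above the table. Now I'll push sideways towards the fence.

Request:
play_rows(targets=[{"x": 0.7,"y": 0,"z": 0,"wx": 0,"wy": 0,"wz": 0,"hand": 0.4},{"x": 1.4,"y": 0,"z": 0,"wx": 0,"wy": 0,"wz": 0,"hand": 0.4},{"x": 2.1,"y": 0,"z": 0,"wx": 0,"wy": 0,"wz": 0,"hand": 0.4},{"x": 2.8,"y": 0,"z": 0,"wx": 0,"wy": 0,"wz": 0,"hand": 0.4},{"x": 3.4,"y": 0,"z": 0,"wx": 0,"wy": 0,"wz": 0,"hand": 0.4},{"x": 4,"y": 0,"z": 0,"wx": 0,"wy": 0,"wz": 0,"hand": 0.4},{"x": 4.6,"y": 0,"z": 0,"wx": 0,"wy": 0,"wz": 0,"hand": 0.4},{"x": 5.2,"y": 0,"z": 0,"wx": 0,"wy": 0,"wz": 0,"hand": 0.4},{"x": 5.8,"y": 0,"z": 0,"wx": 0,"wy": 0,"wz": 0,"hand": 0.4},{"x": 6.4,"y": 0,"z": 0,"wx": 0,"wy": 0,"wz": 0,"hand": 0.4},{"x": 7,"y": 0,"z": 0,"wx": 0,"wy": 0,"wz": 0,"hand": 0.4},{"x": 7,"y": 0,"z": 0,"wx": 0,"wy": 0,"wz": 0,"hand": 0.4}])

```text
time: 4.75
ee_pos: [0.6175, -0.059, 0.1338]
orientation: [0.998, 0.062, -0.0, -0.0]
ft_force: [-0.2, 0.3, -0.4]
finger_gap: 0.601
```

```bash
python3 - <<'E'
from plant import env, read_camera, calibration
import cv2, numpy as np
b=read_camera("scene")[110:290,270:490,::-1]
cv2.imwrite("pics/p3.png",cv2.resize(b,None,fx=3,fy=3,interpolation=cv2.INTER_CUBIC))
E
```

```text
(no output)
```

View pics/p3.png

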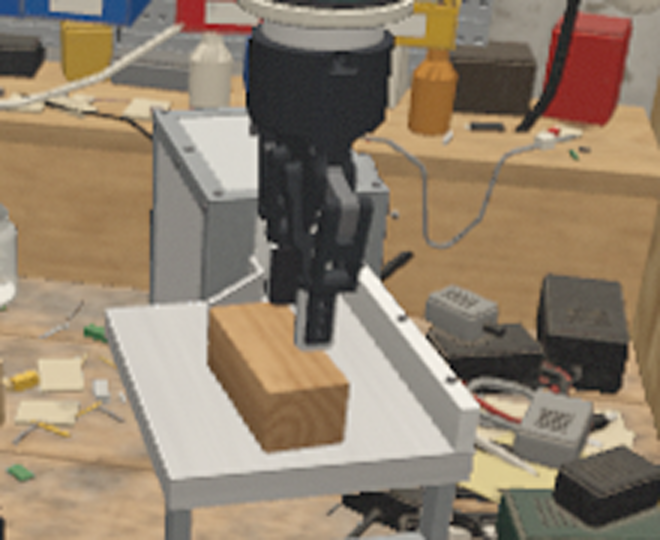

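The block hasn't moved and the force is zero, yet the finger at (315, 345) overlaps the block's top edge. So some height is not what I assumed. I'll stop and check by projecting the TCP and triangulating.

```bash
cat >> h.py <<'E'
def proj(n,X):
    c=calibration(n);p=np.array(c["R"])@np.array(X)+np.array(c["t"]);return np.array([c["fx"]*p[0]/p[2]+c["cx"],c["fy"]*p[1]/p[2]+c["cy"]])
def tri(uvt,uvs):
    A=[];b=[]
    for n,uv in (("top",uvt),("scene",uvs)):
        c=calibration(n);R=np.array(c["R"]);t=np.array(c["t"]);o=-R.T@t
        d=R.T@np.array([(uv[0]-c["cx"])/c["fx"],(uv[1]-c["cy"])/c["fy"],1]);d/=np.linalg.norm(d)
        P=np.eye(3)-np.outer(d,d);A.append(P);b.append(P@o)
    X=np.linalg.lstsq(np.vstack(A),np.hstack(b),rcond=None)[0]
    return X,np.linalg.norm(np.vstack(A)@X-np.hstack(b))
E
python3 - <<'E'
from h import *
from plant import env
np.set_printoptions(precision=4,suppress=True)
T=lambda u,v:(230+(u+.5)/4-.5,115+(v+.5)/4-.5)
S=lambda u,v:(290+(u+.5)/4-.5,140+(v+.5)/4-.5)
for k,a,b in (("b1",(300,258),(297,281)),("b2",(546,215),(385,390)),("b3",(565,318),(277,403)),("b4",(318,362),(199,290)),("tabNL",(128,520),(62,292)),("tabNR",(604,468),(147,522)),("fin1",(563,95),(531,432)),("fin0",(90,142),(375,220)),("cheekend",(247,365),(200,283))):
    print(k,*tri(T(*a),S(*b)))
s=env.state();print(s["ee_pos"],s["joints"])
for dy in (0,-.03,.03):
    X=s["ee_pos"]+np.array([-.124*dy,.992*dy,0.006]); print(X,(proj("scene",X)-[270,110])*3)
E
```

```text
b1 [0.6186 0.0002 0.1593] 0.0014254228272315083
b2 [ 0.6395 -0.1054  0.1599] 0.0014054737201745634
b3 [ 0.5933 -0.1136  0.1593] 0.0006321119209298877
b4 [ 0.572  -0.0084  0.1596] 0.0006759463666555116
tabNL [0.5111 0.0742 0.1181] 0.002302254557101787
tabNR [ 0.5381 -0.135   0.1158] 0.0016730616140251855
fin1 [ 0.701  -0.1145  0.1435] 0.0019782003956768227
fin0 [0.674  0.0937 0.1478] 0.002098764772574601
cheekend [0.5748 0.0223 0.1477] 0.002798991237577204
[ 0.6173 -0.059   0.1338] [-0.1365  0.0198  1.6402  0.      1.4819  1.31  ]
[ 0.6173 -0.059   0.1398] [290.806  373.4983]
[ 0.621  -0.0888  0.1398] [305.3907 398.5793]
[ 0.6136 -0.0293  0.1398] [277.1103 349.9461]
```

```bash
python3 - <<'E'
from h import *
np.set_printoptions(precision=4,suppress=True)
for P,(u,v) in (((.5482,-.0678,.1349),(190,355)),((.6173,-.059,.1338),(315,345))):
  for z in (.14,.15,.16,.17,.18,.19):
    X=ray("scene",(270+u/3,110+v/3),z); d=X[:2]-np.array(P[:2]); print(z,X,"right",d@[.992,.124],"fwd",d@[-.124,.992])
E
python3 - <<'E'
from plant import env, read_camera
import cv2
cv2.imwrite("pics/p4.png",read_camera("scene")[:,:,::-1]); cv2.imwrite("pics/p4t.png",read_camera("top")[:,:,::-1])
print(env.state()["ft_force"])
E
```

```text
0.14 [ 0.5595 -0.0346  0.14  ] right 0.015310578072186132 fwd 0.03152524500516255
0.15 [ 0.5574 -0.0531  0.15  ] right 0.010933630603868953 fwd 0.013460903401511064
0.16 [ 0.5553 -0.0716  0.16  ] right 0.0065566831355517476 fwd -0.00460343820214064
0.17 [ 0.5532 -0.09    0.17  ] right 0.002179735667234444 fwd -0.02266777980579222
0.18 [ 0.5511 -0.1085  0.18  ] right -0.0021972118010827354 fwd -0.040732121409443704
0.19 [ 0.549 -0.127  0.19 ] right -0.006574159269399928 fwd -0.058796463013095296
0.14 [ 0.6379 -0.024   0.14  ] right 0.02482441935184864 fwd 0.03220944884620429
0.15 [ 0.6339 -0.0427  0.15  ] right 0.018445397017430587 fwd 0.014123723618355857
0.16 [ 0.6298 -0.0614  0.16  ] right 0.01206637468301243 fwd -0.003962001609492446
0.17 [ 0.6257 -0.0802  0.17  ] right 0.005687352348594279 fwd -0.02204772683734075
0.18 [ 0.6216 -0.0989  0.18  ] right -0.0006916699858239701 fwd -0.04013345206518893
0.19 [ 0.6175 -0.1177  0.19  ] right -0.007070692320242026 fwd -0.058219177293037355
[ 1.76954624 -0.47287528 -0.06240435]
```

View pics/p4.png

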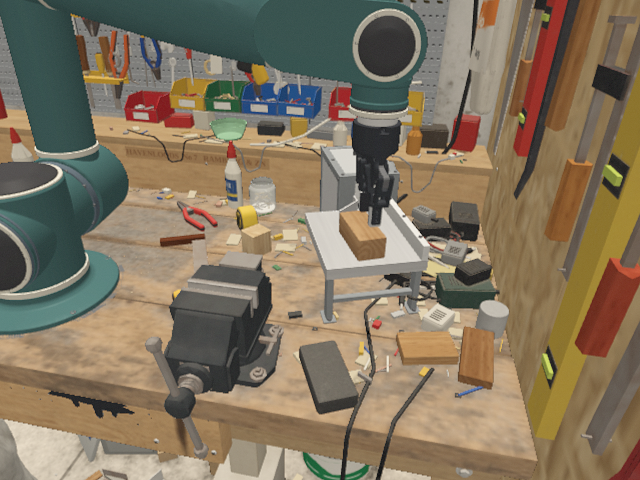

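View pics/p4t.png

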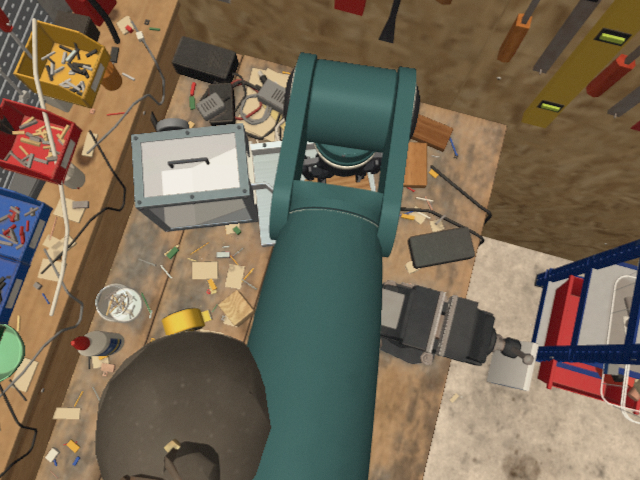

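The images put the fingertips near z≈0.175, while the reported TCP is at 0.134, so the tips passed over the block without touching it. I'll go back to the left side and set the height from images and touch, not from the reported z.

Request:
play_rows(targets=[{"x": -3.5,"y": 0,"z": 0,"wx": 0,"wy": 0,"wz": 0,"hand": 0.4},{"x": -7,"y": 0,"z": 0,"wx": 0,"wy": 0,"wz": 0,"hand": 0.4},{"x": -7,"y": 0,"z": 0,"wx": 0,"wy": 0,"wz": 0,"hand": 0.4},{"x": -7,"y": 0,"z": 1,"wx": 0,"wy": 0,"wz": 0,"hand": 0.4},{"x": -7,"y": 0,"z": 2,"wx": 0,"wy": 0,"wz": 0,"hand": 0.4},{"x": -7,"y": 0,"z": 2,"wx": 0,"wy": 0,"wz": 0,"hand": 0.4}])

```text
time: 5.65
ee_pos: [0.5475, -0.0676, 0.1123]
orientation: [0.998, 0.062, -0.001, -0.0]
ft_force: [0.8, -0.2, 0.0]
finger_gap: 0.602
```

```bash
python3 - <<'E'
from plant import env, read_camera, calibration
import cv2, numpy as np
b=read_camera("scene")[110:290,270:490,::-1]
cv2.imwrite("pics/p5.png",cv2.resize(b,None,fx=3,fy=3,interpolation=cv2.INTER_CUBIC))
E
```

```text
(no output)
```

View pics/p5.png

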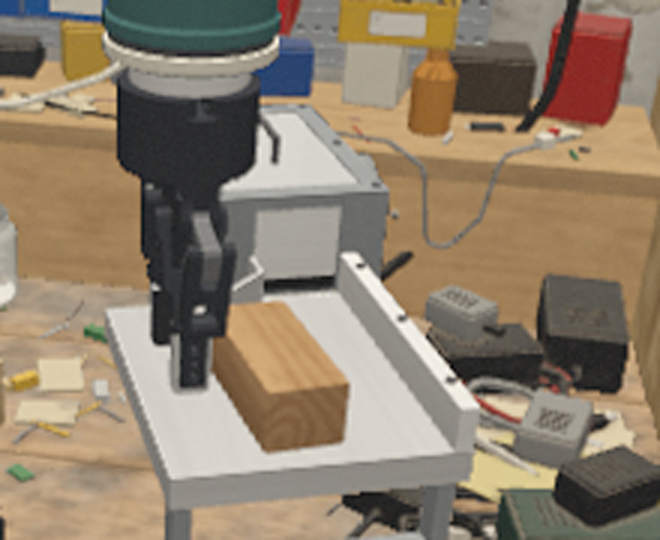

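Confirmed: the reported z is 0.112, which is below the table top, with no contact. The near tip at (190, 390) is about z≈0.154. I'll go down 1.8 cm more.

Request:
play_rows(targets=[{"x": 0,"y": 0,"z": 0.6,"wx": 0,"wy": 0,"wz": 0,"hand": 0.4},{"x": 0,"y": 0,"z": 1.2,"wx": 0,"wy": 0,"wz": 0,"hand": 0.4},{"x": 0,"y": 0,"z": 1.8,"wx": 0,"wy": 0,"wz": 0,"hand": 0.4},{"x": 0,"y": 0,"z": 1.8,"wx": 0,"wy": 0,"wz": 0,"hand": 0.4}])

```text
time: 6.2
ee_pos: [0.5475, -0.0677, 0.0953]
orientation: [0.998, 0.062, -0.0, -0.0]
ft_force: [0.3, 0.3, 0.1]
finger_gap: 0.6
```

```bash
python3 - <<'E'
from plant import env, read_camera, calibration
import cv2, numpy as np
from h import *
b=read_camera("scene")[110:290,270:490,::-1]
cv2.imwrite("pics/p6.png",cv2.resize(b,None,fx=3,fy=3,interpolation=cv2.INTER_CUBIC))
p=env.state()["ee_pos"]
for z in (.12,.125,.13,.135,.14,.145): print(z,(proj("scene",[p[0]+.004,p[1]-.033,z])-[270,110])*3)
E
```

```text
0.12 [186.08153365 440.97800541]
0.125 [186.38042369 433.51871412]
0.13 [186.68118047 426.01283519]
0.135 [186.98382154 418.45993081]
0.14 [187.28836466 410.85955764]
0.145 [187.59482782 403.21126679]
```

View pics/p6.png

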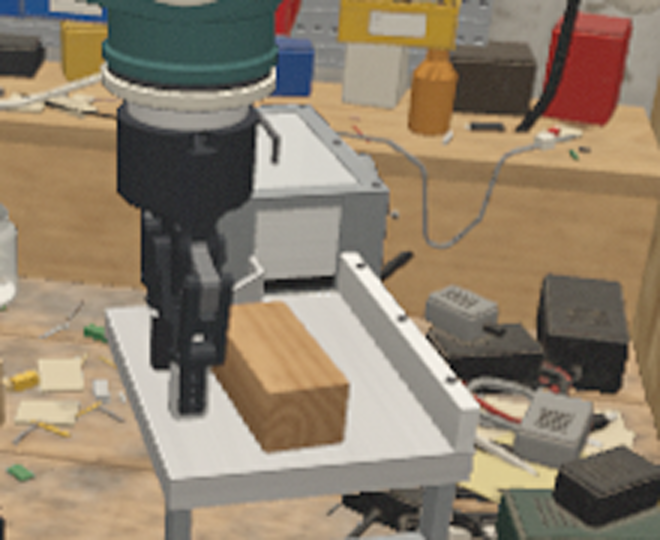

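The tip at (187, 416) is now at z≈0.137. Now I'll push sideways.

Request:
play_rows(targets=[{"x": 0.7,"y": 0,"z": 0,"wx": 0,"wy": 0,"wz": 0,"hand": 0.4},{"x": 1.4,"y": 0,"z": 0,"wx": 0,"wy": 0,"wz": 0,"hand": 0.4},{"x": 2.1,"y": 0,"z": 0,"wx": 0,"wy": 0,"wz": 0,"hand": 0.4},{"x": 2.8,"y": 0,"z": 0,"wx": 0,"wy": 0,"wz": 0,"hand": 0.4},{"x": 3.4,"y": 0,"z": 0,"wx": 0,"wy": 0,"wz": 0,"hand": 0.4},{"x": 4,"y": 0,"z": 0,"wx": 0,"wy": 0,"wz": 0,"hand": 0.4},{"x": 4.6,"y": 0,"z": 0,"wx": 0,"wy": 0,"wz": 0,"hand": 0.4},{"x": 5.2,"y": 0,"z": 0,"wx": 0,"wy": 0,"wz": 0,"hand": 0.4},{"x": 5.8,"y": 0,"z": 0,"wx": 0,"wy": 0,"wz": 0,"hand": 0.4},{"x": 6.4,"y": 0,"z": 0,"wx": 0,"wy": 0,"wz": 0,"hand": 0.4},{"x": 7,"y": 0,"z": 0,"wx": 0,"wy": 0,"wz": 0,"hand": 0.4},{"x": 7,"y": 0,"z": 0,"wx": 0,"wy": 0,"wz": 0,"hand": 0.4}])

```text
time: 7.75
ee_pos: [0.6176, -0.059, 0.0958]
orientation: [0.998, 0.062, 0.0, -0.0]
ft_force: [-0.3, -0.2, -0.2]
finger_gap: 0.601
```

```bash
python3 - <<'E'
from plant import env, read_camera, calibration
import cv2, numpy as np
b=read_camera("scene")[110:290,270:490,::-1]
cv2.imwrite("pics/p7.png",cv2.resize(b,None,fx=3,fy=3,interpolation=cv2.INTER_CUBIC))
E
```

```text
(no output)
```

View pics/p7.png

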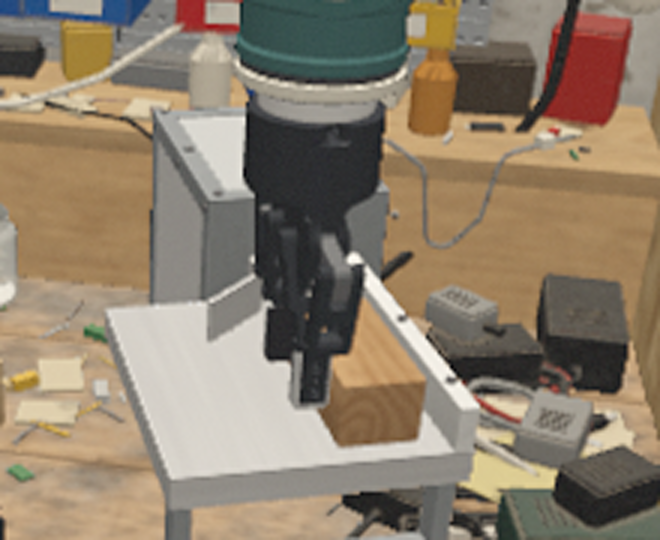

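The block is now being pushed, and its near end at (330–425, 375–440) is close to the fence. I'll continue in small steps until there is contact.

Request:
play_rows(targets=[{"x": 0.3,"y": 0,"z": 0,"wx": 0,"wy": 0,"wz": 0,"hand": 0.4},{"x": 0.6,"y": 0,"z": 0,"wx": 0,"wy": 0,"wz": 0,"hand": 0.4},{"x": 0.9,"y": 0,"z": 0,"wx": 0,"wy": 0,"wz": 0,"hand": 0.4},{"x": 1.1,"y": 0,"z": 0,"wx": 0,"wy": 0,"wz": 0,"hand": 0.4},{"x": 1.1,"y": 0,"z": 0,"wx": 0,"wy": 0,"wz": 0,"hand": 0.4}])

```text
time: 8.43
ee_pos: [0.6283, -0.0577, 0.0959]
orientation: [0.998, 0.062, 0.0, 0.0]
ft_force: [-0.2, 0.4, 0.9]
finger_gap: 0.604
```

Request:
play_rows(targets=[{"x": 0.15,"y": 0,"z": 0,"wx": 0,"wy": 0,"wz": 0,"hand": 0.4},{"x": 0.3,"y": 0,"z": 0,"wx": 0,"wy": 0,"wz": 0,"hand": 0.4},{"x": 0.3,"y": 0,"z": 0,"wx": 0,"wy": 0,"wz": 0,"hand": 0.4}])

```text
time: 8.8
ee_pos: [0.6313, -0.0573, 0.0959]
orientation: [0.998, 0.062, 0.0, 0.0]
ft_force: [-0.0, 0.4, 0.1]
finger_gap: 0.602
```

```bash
python3 - <<'E'
from plant import env, read_camera, calibration
import cv2, numpy as np
b=read_camera("scene")[160:290,300:450,::-1]
cv2.imwrite("pics/p8.png",cv2.resize(b,None,fx=4,fy=4,interpolation=cv2.INTER_CUBIC))
E
```

```text
(no output)
```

View pics/p8.png

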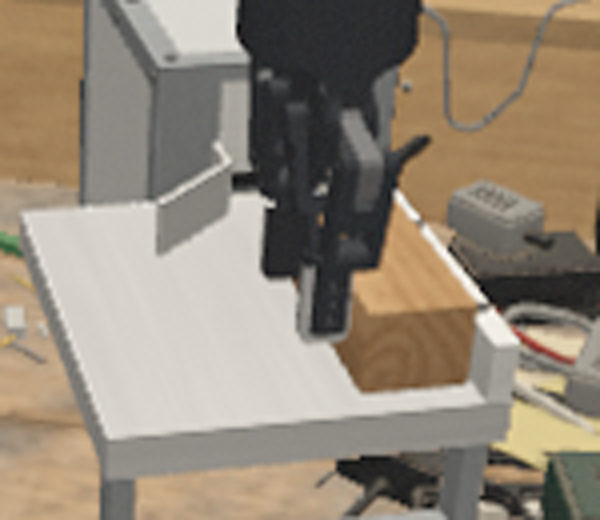

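The block is almost at the fence, and there is no pressing force yet. I'll use finer steps.

Request:
play_rows(targets=[{"x": 0.1,"y": 0,"z": 0,"wx": 0,"wy": 0,"wz": 0,"hand": 0.4},{"x": 0.2,"y": 0,"z": 0,"wx": 0,"wy": 0,"wz": 0,"hand": 0.4},{"x": 0.2,"y": 0,"z": 0,"wx": 0,"wy": 0,"wz": 0,"hand": 0.4}])

```text
time: 9.22
ee_pos: [0.6326, -0.0574, 0.096]
orientation: [0.998, 0.062, -0.001, 0.0]
ft_force: [-7.0, -1.8, 2.5]
finger_gap: 0.598
```

Request:
play_rows(targets=[{"x": 0.1,"y": 0,"z": 0,"wx": 0,"wy": 0,"wz": 0,"hand": 0.4},{"x": 0.1,"y": 0,"z": 0,"wx": 0,"wy": 0,"wz": 0,"hand": 0.4}])

```text
time: 9.48
ee_pos: [0.6326, -0.0574, 0.0959]
orientation: [0.998, 0.062, -0.002, 0.0]
ft_force: [-17.7, -3.7, 7.3]
finger_gap: 0.602
```

The force rises while the TCP stands still, so the block is pressed against the fence. Next I'll back off, raise, turn the jaw 90° and move behind the block's rear end, then look.

Request:
play_rows(targets=[{"x": -1.5,"y": 0,"z": 0,"wx": 0,"wy": 0,"wz": 0,"hand": 0.4},{"x": -4,"y": 0,"z": 0,"wx": 0,"wy": 0,"wz": 0,"hand": 0.4},{"x": -4,"y": 0,"z": -5,"wx": 0,"wy": 0,"wz": 0,"hand": 0.8},{"x": -4,"y": 1,"z": -10,"wx": 0,"wy": 0,"wz": -0.18,"hand": 0.8},{"x": -4,"y": 3,"z": -13,"wx": 0,"wy": 0,"wz": -0.36,"hand": 0.8},{"x": -3,"y": 5,"z": -13,"wx": 0,"wy": 0,"wz": -0.54,"hand": 0.8},{"x": -1,"y": 8,"z": -13,"wx": 0,"wy": 0,"wz": -0.72,"hand": 0.8},{"x": 1,"y": 10,"z": -13,"wx": 0,"wy": 0,"wz": -0.9,"hand": 0.8},{"x": 2.8,"y": 12,"z": -13,"wx": 0,"wy": 0,"wz": -1.08,"hand": 0.8},{"x": 2.8,"y": 14,"z": -13,"wx": 0,"wy": 0,"wz": -1.26,"hand": 0.8},{"x": 2.8,"y": 14,"z": -13,"wx": 0,"wy": 0,"wz": -1.44,"hand": 0.8},{"x": 2.8,"y": 14,"z": -13,"wx": 0,"wy": 0,"wz": -1.5708,"hand": 0.8}])

```text
time: 10.98
ee_pos: [0.679, -0.1927, 0.2258]
orientation: [0.66, 0.751, 0.0, 0.0]
ft_force: [0.1, 0.5, -0.2]
finger_gap: 0.201
```

```bash
python3 - <<'E'
from plant import env, read_camera, calibration
import cv2, numpy as np
a=read_camera("top")[115:255,230:400,::-1];b=read_camera("scene")[150:290,290:460,::-1]
cv2.imwrite("pics/p9.png",cv2.resize(a,None,fx=4,fy=4,interpolation=cv2.INTER_CUBIC))
cv2.imwrite("pics/p9s.png",cv2.resize(b,None,fx=4,fy=4,interpolation=cv2.INTER_CUBIC))
print(env.state()["joints"])
E
```

```text
[-3.12446814e-01  1.76453841e-01  1.32332515e+00  1.20261005e-04
  1.64159775e+00 -4.38336982e-01]
```

View pics/p9.png

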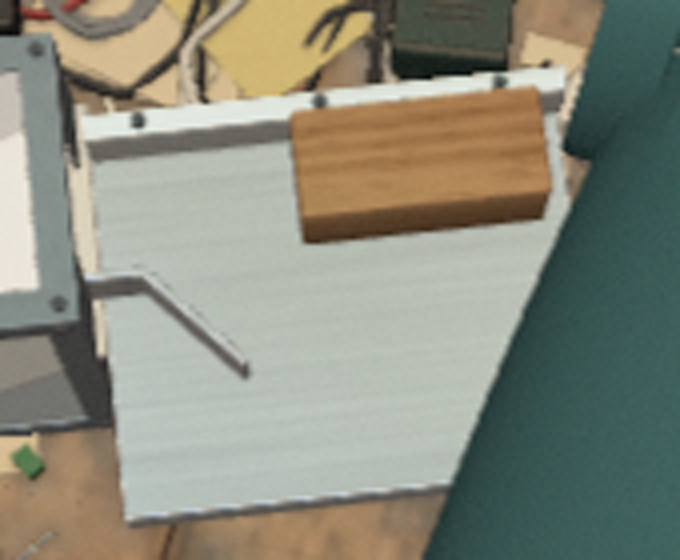

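View pics/p9s.png

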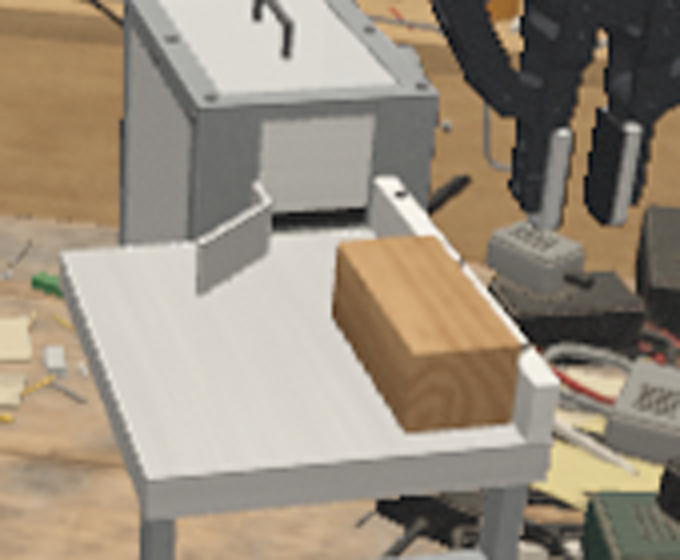

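The block lies along the fence in the top crop, with corners (292,113), (541,88), (550,190) and (303,217). I'll check the angle, and the tip height at scene crop (583, 225).

```bash
python3 - <<'E'
from h import *
from plant import env
np.set_printoptions(precision=4,suppress=True)
f=np.array([-.124,.9923]);l=np.array([-.9923,-.124]);o=np.array([.644,.094])
ch=lambda X:((X[:2]-o)@f*1000,(X[:2]-o)@l*1000)
for n,p in dict(b1=(292,113),b2=(541,88),b3=(550,190),b4=(303,217)).items():
    X=zt(*p,.161); print(n,X,ch(X))
X=[zt(*p,.161) for p in((292,113),(541,88),(550,190),(303,217))]
for a,b in((0,1),(3,2)): d=X[a]-X[b]; print(np.arctan2(-d[0],d[1]))
F=[zt(84,119,.15),zt(563,66,.15),zt(128,520,.12),zt(604,468,.12)]
for a,b in((0,1),(2,3)): d=F[a]-F[b]; print("tab",np.arctan2(-d[0],d[1]))
p=env.state()["ee_pos"]; print("tcp",p,ch(p))
for z in (.2258,.24,.25,.26,.27,.28): print(z,((proj("scene",[p[0],p[1],z])-[290,150])*4))
E
```

```text
b1 [0.6823 0.005  0.161 ] (np.float64(-93.06741667653003), np.float64(-27.018681299435556))
b2 [ 0.6957 -0.103   0.161 ] (np.float64(-201.91828996766654), np.float64(-26.87877622520699))
b3 [ 0.6494 -0.107   0.161 ] (np.float64(-200.07315845780596), np.float64(19.592332392599427))
b4 [ 0.6353 -0.0007  0.161 ] (np.float64(-92.93378561208316), np.float64(20.34084509961495))
0.12303249424774158
0.1313040169162052
tab 0.13386431216711633
tab 0.12860949277441322
tcp [ 0.679  -0.1925  0.2259] (np.float64(-288.62319952972473), np.float64(0.8118403619199376))
0.2258 [552.2336 307.1509]
0.24 [557.6439 272.1237]
0.25 [561.5231 247.0093]
0.26 [565.461  221.5155]
0.27 [569.4587 195.6337]
0.28 [573.5177 169.355 ]
```

The block is flush with the fence to within about 0.5°, with its rear end at x≈-201. The tip is truly about 33 mm above the reported TCP. I'll descend behind the table edge and verify.

Request:
play_rows(targets=[{"x": 0,"y": -0.3,"z": 4,"wx": 0,"wy": 0,"wz": 0,"hand": 0.8},{"x": 0,"y": -0.3,"z": 8,"wx": 0,"wy": 0,"wz": 0,"hand": 0.8},{"x": 0,"y": -0.3,"z": 11,"wx": 0,"wy": 0,"wz": 0,"hand": 0.8},{"x": 0,"y": -0.3,"z": 11.9,"wx": 0,"wy": 0,"wz": 0,"hand": 0.8},{"x": 2,"y": -0.3,"z": 11.9,"wx": 0,"wy": 0,"wz": 0,"hand": 0.8},{"x": 4,"y": -0.3,"z": 11.9,"wx": 0,"wy": 0,"wz": 0,"hand": 0.8},{"x": 4,"y": -0.3,"z": 11.9,"wx": 0,"wy": 0,"wz": 0,"hand": 0.8}])

```text
time: 11.95
ee_pos: [0.6717, -0.1511, 0.1085]
orientation: [0.661, 0.75, 0.001, 0.001]
ft_force: [-1.2, -0.4, -0.0]
finger_gap: 0.199
```

```bash
python3 - <<'E'
from plant import env, read_camera, calibration
import cv2, numpy as np
from h import *
b=read_camera("scene")[150:290,290:460,::-1]
cv2.imwrite("pics/p10s.png",cv2.resize(b,None,fx=4,fy=4,interpolation=cv2.INTER_CUBIC))
p=env.state()["ee_pos"]
for z in (.125,.13,.135,.14,.145): print(z,((proj("scene",[p[0],p[1],z])-[290,150])*4))
E
```

```text
0.125 [473.64799439 478.81077692]
0.13 [475.06900814 468.5060771 ]
0.135 [476.49936753 458.13360598]
0.14 [477.93916505 447.69269277]
0.145 [479.38849443 437.18265783]
```

View pics/p10s.png

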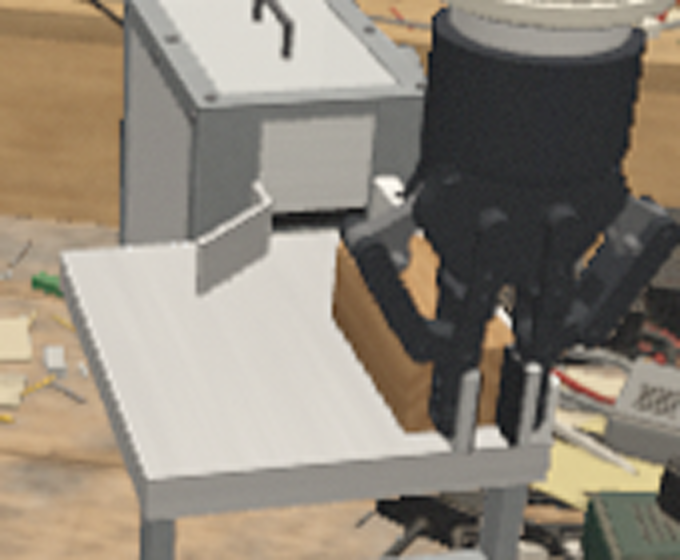

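```bash
python3 - <<'E'
from h import *
f=np.array([-.1275,.9918]);l=np.array([-.9918,-.1275]);o=np.array([.644,.094])
for u,v,z in ((432,440,.14),(470,450,.14),(522,445,.14),(550,440,.14)):
    X=ray("scene",(290+u/4,150+v/4),z); print((X[:2]-o)@f*1000,(X[:2]-o)@l*1000)
p=np.array([.6717,-.1511]);print((p-o)@f*1000,(p-o)@l*1000)
E
```

```text
-238.94338690846504 20.29783018629119
-248.62248028025925 7.696750726116771
-248.48543597754394 -14.553276044359416
-246.7540381524285 -27.333040906219075
-246.62193000000002 3.777390000000056
```

The finger span is y -27..+20, which is tight against the fence, so I'll shift 5 mm left. Then I'll push along the feed.

Request:
play_rows(targets=[{"x": 0.4,"y": -0.5,"z": 0,"wx": 0,"wy": 0,"wz": 0,"hand": 0.8},{"x": 1.2,"y": -0.5,"z": 0,"wx": 0,"wy": 0,"wz": 0,"hand": 0.8},{"x": 2,"y": -0.5,"z": 0,"wx": 0,"wy": 0,"wz": 0,"hand": 0.8},{"x": 2.8,"y": -0.5,"z": 0,"wx": 0,"wy": 0,"wz": 0,"hand": 0.8},{"x": 3.5,"y": -0.5,"z": 0,"wx": 0,"wy": 0,"wz": 0,"hand": 0.8},{"x": 4.2,"y": -0.5,"z": 0,"wx": 0,"wy": 0,"wz": 0,"hand": 0.8},{"x": 5,"y": -0.5,"z": 0,"wx": 0,"wy": 0,"wz": 0,"hand": 0.8},{"x": 5.8,"y": -0.5,"z": 0,"wx": 0,"wy": 0,"wz": 0,"hand": 0.8},{"x": 6.6,"y": -0.5,"z": 0,"wx": 0,"wy": 0,"wz": 0,"hand": 0.8},{"x": 7.4,"y": -0.5,"z": 0,"wx": 0,"wy": 0,"wz": 0,"hand": 0.8},{"x": 8.2,"y": -0.5,"z": 0,"wx": 0,"wy": 0,"wz": 0,"hand": 0.8},{"x": 9,"y": -0.5,"z": 0,"wx": 0,"wy": 0,"wz": 0,"hand": 0.8}])

```text
time: 13.5
ee_pos: [0.655, -0.064, 0.1069]
orientation: [0.662, 0.75, -0.0, -0.0]
ft_force: [-1.2, -3.8, 0.0]
finger_gap: 0.198
```

```bash
python3 - <<'E'
from plant import env, read_camera, calibration
import cv2, numpy as np
a=read_camera("top")[115:255,130:400,::-1];b=read_camera("scene")[130:270,290:460,::-1]
cv2.imwrite("pics/p11s.png",cv2.resize(b,None,fx=4,fy=4,interpolation=cv2.INTER_CUBIC))
E
```

```text
(no output)
```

View pics/p11s.png

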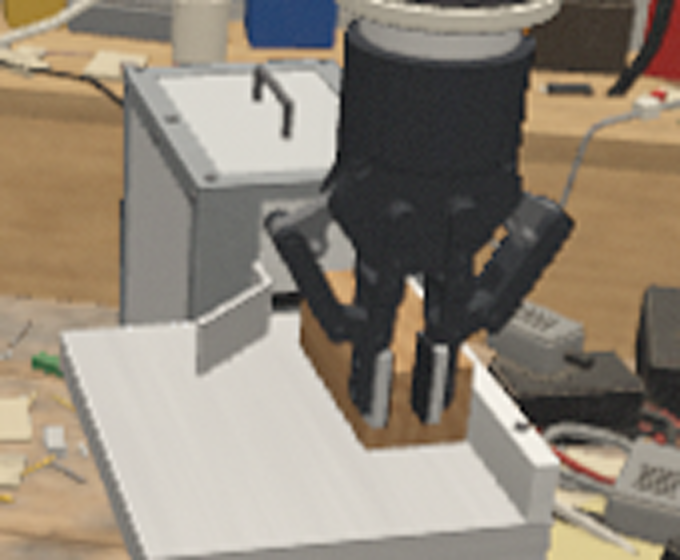

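The block is moving straight along the fence. Continuing.

Request:
play_rows(targets=[{"x": 0.7,"y": 0,"z": 0,"wx": 0,"wy": 0,"wz": 0,"hand": 0.8},{"x": 1.4,"y": 0,"z": 0,"wx": 0,"wy": 0,"wz": 0,"hand": 0.8},{"x": 2.1,"y": 0,"z": 0,"wx": 0,"wy": 0,"wz": 0,"hand": 0.8},{"x": 2.8,"y": 0,"z": 0,"wx": 0,"wy": 0,"wz": 0,"hand": 0.8},{"x": 3.5,"y": 0,"z": 0,"wx": 0,"wy": 0,"wz": 0,"hand": 0.8},{"x": 4.2,"y": 0,"z": 0,"wx": 0,"wy": 0,"wz": 0,"hand": 0.8},{"x": 4.9,"y": 0,"z": 0,"wx": 0,"wy": 0,"wz": 0,"hand": 0.8},{"x": 5.6,"y": 0,"z": 0,"wx": 0,"wy": 0,"wz": 0,"hand": 0.8},{"x": 6.3,"y": 0,"z": 0,"wx": 0,"wy": 0,"wz": 0,"hand": 0.8},{"x": 7,"y": 0,"z": 0,"wx": 0,"wy": 0,"wz": 0,"hand": 0.8}])

```text
time: 14.85
ee_pos: [0.6463, 0.0052, 0.1069]
orientation: [0.662, 0.75, -0.0, 0.0]
ft_force: [-2.7, -5.4, 2.0]
finger_gap: 0.198
```

```bash
python3 - <<'E'
from plant import env, read_camera, calibration
import cv2, numpy as np
b=read_camera("scene")[130:270,290:460,::-1]
cv2.imwrite("pics/p12s.png",cv2.resize(b,None,fx=4,fy=4,interpolation=cv2.INTER_CUBIC))
E
```

```text
(no output)
```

View pics/p12s.png

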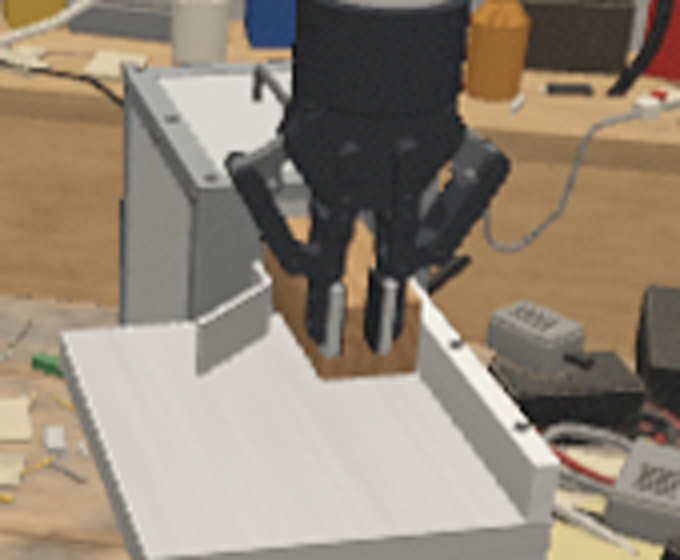

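The rear is at x≈-77 and the block is entering through the flap. I'll push the last stretch.

Request:
play_rows(targets=[{"x": 0.6,"y": 0,"z": 0,"wx": 0,"wy": 0,"wz": 0,"hand": 0.8},{"x": 1.2,"y": 0,"z": 0,"wx": 0,"wy": 0,"wz": 0,"hand": 0.8},{"x": 1.8,"y": 0,"z": 0,"wx": 0,"wy": 0,"wz": 0,"hand": 0.8},{"x": 2.4,"y": 0,"z": 0,"wx": 0,"wy": 0,"wz": 0,"hand": 0.8},{"x": 3,"y": 0,"z": 0,"wx": 0,"wy": 0,"wz": 0,"hand": 0.8},{"x": 3.5,"y": 0,"z": 0,"wx": 0,"wy": 0,"wz": 0,"hand": 0.8},{"x": 4,"y": 0,"z": 0,"wx": 0,"wy": 0,"wz": 0,"hand": 0.8},{"x": 4.4,"y": 0,"z": 0,"wx": 0,"wy": 0,"wz": 0,"hand": 0.8},{"x": 4.4,"y": 0,"z": 0,"wx": 0,"wy": 0,"wz": 0,"hand": 0.8}])

```text
time: 16.02
ee_pos: [0.6411, 0.0491, 0.1068]
orientation: [0.662, 0.75, 0.0, -0.0]
ft_force: [-0.6, 0.4, 0.6]
finger_gap: 0.202
```

```bash
python3 - <<'E'
from plant import env, read_camera, calibration
import cv2, numpy as np
b=read_camera("scene")[130:270,290:460,::-1]
cv2.imwrite("pics/p13s.png",cv2.resize(b,None,fx=4,fy=4,interpolation=cv2.INTER_CUBIC))
E
```

```text
(no output)
```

View pics/p13s.png

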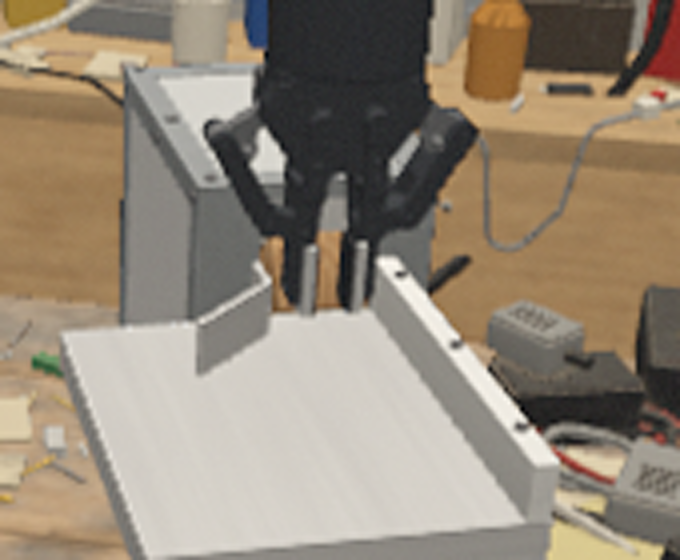

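The force has dropped to zero, and the block is starting to tip behind the fingers. I'll wait half a second and look.

Request:
play_rows(targets=[{"x": 0,"y": 0,"z": 0,"wx": 0,"wy": 0,"wz": 0,"hand": 0.8},{"x": 0,"y": 0,"z": 0,"wx": 0,"wy": 0,"wz": 0,"hand": 0.8},{"x": 0,"y": 0,"z": 0,"wx": 0,"wy": 0,"wz": 0,"hand": 0.8},{"x": 0,"y": 0,"z": 0,"wx": 0,"wy": 0,"wz": 0,"hand": 0.8}])

```text
time: 16.58
ee_pos: [0.6411, 0.0487, 0.1069]
orientation: [0.662, 0.75, 0.0, -0.0]
ft_force: [-0.0, 0.6, -0.1]
finger_gap: 0.199
```

```bash
python3 - <<'E'
from plant import env, read_camera, calibration
import cv2, numpy as np
b=read_camera("scene")[130:270,290:460,::-1]
cv2.imwrite("pics/p14s.png",cv2.resize(b,None,fx=4,fy=4,interpolation=cv2.INTER_CUBIC))
E
```

```text
(no output)
```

View pics/p14s.png

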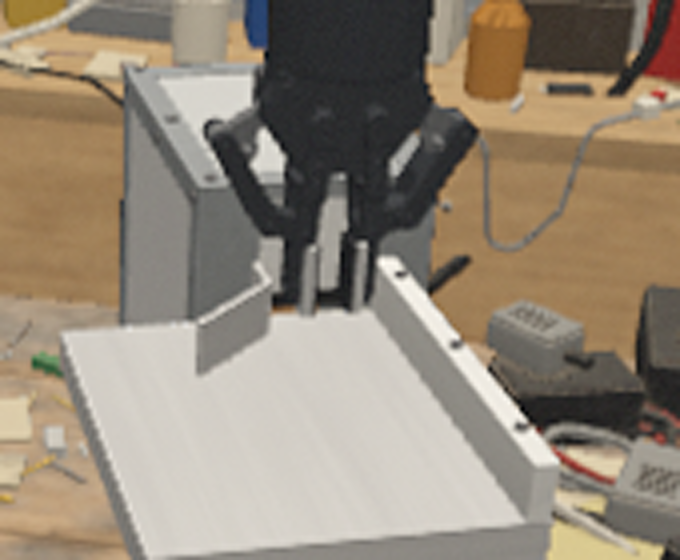

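The block has gone in and the flap is back down. I'll draw straight back along the feed, then raise and clear the view.

Request:
play_rows(targets=[{"x": -2,"y": 0,"z": 0,"wx": 0,"wy": 0,"wz": 0,"hand": 0.8},{"x": -5,"y": -0.3,"z": 0,"wx": 0,"wy": 0,"wz": 0,"hand": 0.8},{"x": -9,"y": -0.5,"z": -2,"wx": 0,"wy": 0,"wz": 0,"hand": 0.8},{"x": -13,"y": -1,"z": -6,"wx": 0,"wy": 0,"wz": 0,"hand": 0.8},{"x": -17,"y": -1,"z": -11,"wx": 0,"wy": 0,"wz": 0,"hand": 0.8},{"x": -22,"y": -1,"z": -15,"wx": 0,"wy": 0,"wz": 0,"hand": 0.8},{"x": -27,"y": -1,"z": -15,"wx": 0,"wy": 0,"wz": 0,"hand": 0.8},{"x": -30,"y": -1,"z": -15,"wx": 0,"wy": 0,"wz": 0,"hand": 0.8},{"x": -30,"y": -1,"z": -15,"wx": 0,"wy": 0,"wz": 0,"hand": 0.8},{"x": -30,"y": -1,"z": -15,"wx": 0,"wy": 0,"wz": 0,"hand": 0.8}])

```text
time: 17.88
ee_pos: [0.6682, -0.2498, 0.2563]
orientation: [0.662, 0.75, -0.0, -0.001]
ft_force: [0.5, -0.5, -0.0]
finger_gap: 0.198
```

```bash
python3 - <<'E'
from plant import env, read_camera, calibration
import cv2, numpy as np
a=read_camera("top")[:,:,::-1];b=read_camera("scene")[:,:,::-1]
cv2.imwrite("pics/p15s.png",cv2.resize(b[130:270,290:460],None,fx=4,fy=4,interpolation=cv2.INTER_CUBIC))
cv2.imwrite("pics/p15t.png",cv2.resize(a[110:250,120:400],None,fx=2.8,fy=2.8,interpolation=cv2.INTER_CUBIC))
cv2.imwrite("pics/p15f.png",cv2.resize(np.hstack([a,b]),(800,300),interpolation=cv2.INTER_AREA))
E
```

```text
(no output)
```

View pics/p15s.png

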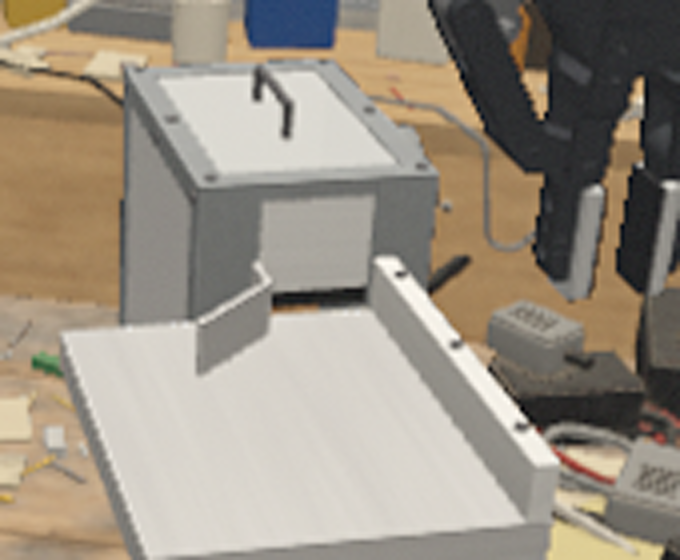

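View pics/p15t.png

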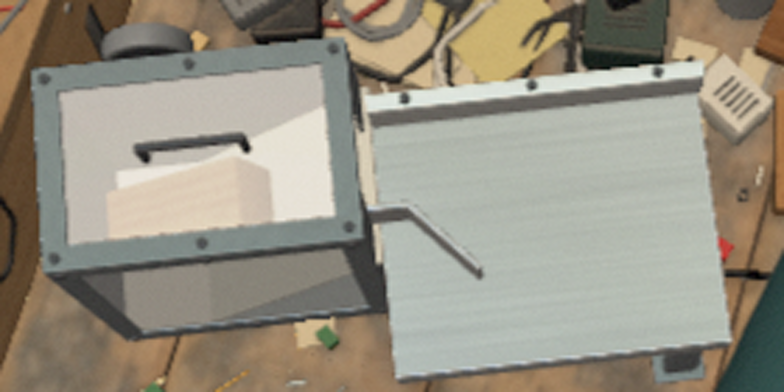

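View pics/p15f.png

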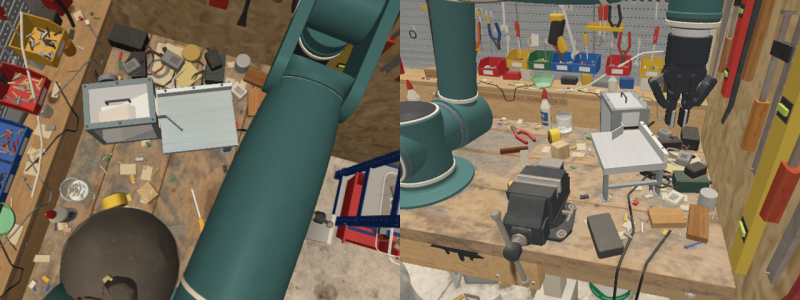

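The top view shows the block inside the box at crop (107–270, 155–235), and the flap hangs shut with its lower edge at scene crop v≈290. One check of the flap against the first picture, then hand in.

```bash
python3 - <<'E'
from plant import env, read_camera
import cv2, numpy as np
a=cv2.imread("pics/scene0.png").astype(int);b=read_camera("scene")[:,:,::-1].astype(int)
for u in (362,372,378): print(u,a[194:212,u].mean(1).round().astype(int),b[194:212,u].mean(1).round().astype(int))
for n,(r0,r1,c0,c1) in dict(tape=(203,232,233,260),cube=(222,256,240,275),sand=(338,415,298,360)).items(): print(n,abs(a-b)[r0:r1,c0:c1].mean())
print(env.state()["ft_force"],env.job_done())
E
```

```text
362 [164 162 162 160 160 159 161 162 145  33  32  32  60  99 168 209 178 154] [166 166 163 162 163 162 162 167 148  29  34  33  63 108 174 216 213 212]
372 [163 163 162 159 159 158 162 152  97  31  38  46  72 147 203 209 207 207] [165 165 161 163 162 160 166 154  91  30  31  46  73 149 205 211 210 208]
378 [163 161 160 160 159 159 165 143  31  33  31  51  98 177 218 207 207 206] [164 162 161 162 161 161 168 147  28  34  33  65 108 179 219 211 209 209]
tape 2.3997445721583652
cube 2.402801120448179
sand 2.292766373411535
the job is handed in; nothing more can be done
[0.79089534 0.82345546 0.04393754] None
```

The offcut is in the grey box and the flap is shut. I pushed it sideways until it was flat along the fence, then lengthwise through the flap until it slid down. After that I drew the fingers back and handed the job in at about 18 s.

**Final checks**
- **Offcut:** the top picture shows it inside the box and the table empty. Along the fence it was parallel to within about 0.5°.
- **Flap:** its lower edge is at the same pixels as in the first picture, so it hangs fully shut.
- **Other things:** the image areas around the tape measure, cube and sanding block differ from the first picture only at noise level.
- **Forces:** the highest reading was about 20 N, while pressing the offcut against the fence. Nothing was touching the arm at hand-in.

**What disagreed:** the fingertips were about 33–42 mm higher than the reported TCP height, depending on how far the jaws were closed. The first sideways sweep therefore passed over the offcut without touching it. I set the height from the pictures instead and repeated the push, which then worked. I did not find the cause of the offset.

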